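Turn the mirrored surfboard fin round on the display stand

ROBOT

A 6-joint arm with a two-finger parallel gripper is mounted at the origin on the work surface. World frame = base frame: x ahead of the robot, y to its left, z up, the work surface at z = 0. Lengths are in mm, angles in degrees, forces in N, time in s.
With the tool pointing down it reaches from about 325 to 925 mm from the base axis. Payload 3.1 kg.
Tool frame: the origin (TCP) lies at the very end of the fingers, on their centre line; the grasp point (between the pads) lies grasp_offset behind it (grasp_offset is the distance from the TCP to the grasp point, in mm); z points along the fingers, x is the direction in which the jaws open and shut, and the axes are right-handed (so a half turn about z gives the same grasp; the last joint's range is limited). The gripper opens to 85 mm and grips with 20 to 120 N. Pads are 22 mm wide; open, the fingers measure 114 mm over their backs; the gripper's body (76 mm by 85 mm) begins 54 mm behind the grasp point. The pads swing forward as they close: fully open they stand 13 mm farther back than shut.
Start: joints at [70.061, 12.427, 92.441, -0, 75.132, -6.429], TCP at [145.993, 607.721, 231.3] pointing down, gripper open.
Joint ranges: [-157.48, 157.48], [-44.54, 120.13], [17.64, 146.25], [-64.5, 244.5], [7.68, 150.69], [-147.95, 147.95]. Speed limits (degrees/s): [159.86, 159.86, 180, 180, 180, 180].

INTERFACE

Orientations are given as [roll, pitch, yaw] about the fixed x, y, z axes, in that order (R = Rz(yaw) Ry(pitch) Rx(roll)).
In Python, from station import * gives the robot as it stands. Calls block until the motion is done:
- goto(position, orientation): joint-space move of the TCP to a pose.
- move_l(position, attitude=None, speed=150): straight line of the TCP; attitude=None keeps the orientation; speed is the mean speed in mm/s.
- move_j(angles): joint-space move.
- grip(opening, squeeze=None): finger opening in mm; squeeze is the grip in N (None keeps the last); returns when the fingers have stopped.
- wait(seconds).
- solve_ik(position, orientation): joint angles nearest the present ones, or None.
- get_obs(): the state.
- get_image(name): name is "side" or "top"; returns the picture (400x640x3 uint8, red, green, blue); there is no depth.
- get_calibration(name): a dict with "fx", "fy", "cx", "cy" (pixels), "D" ([k1, k2, p1, p2, k3] as OpenCV has them; the pictures are not rectified), "R" (3x3) and "t" (3): a world point X has camera coordinates R X + t. Camera axes: x right, y down, z forward; pixel columns grow to the right and rows downward; lengths in mm; the calibration is good to about 2 mm. A picture is of the moment at which its call begins. get_calibration takes no time and is no camera call.
A pose or a line that the arm cannot do raises Unreachable and nothing moves.
- sign_off(): hands the job in, once; it reports no verdict.
Trained networks look in the newest picture that a camera, given by its name, has taken for a name from the list of things; names that differ only in an ending like _2 or _b are one class to them, and where a whole thing is asked for, a point or a joint stands for the part that bears it (a point fixed in the world has none). Each returns a list of dicts, best first, with "score" (0 to 1); they miss things now and then, are a little off and sometimes report something else, mostly with a low value. They report only what shows in the picture. A call takes as long as a camera call. They do not tell look-alikes from the thing itself.
- spot_in(name, camera): "extent" ([centre column, centre row, width, height] in pixels, round what is visible of it).
- regions_of(name, camera): "region" (400x640 bool, what is visible of it) and "extent" ([centre column, centre row, width, height] in pixels, round what is visible of it).
The state is a dict: "t": time; "joint_pos": joint angles; "qvel": joint speeds; "effort": joint torques, N m; "tcp_pos": TCP position; "ee_rot": TCP orientation; "wrist_force": force on the tool from outside, world axes, zero at the start; "moment": the same for the moment, N m; "grip_width": finger opening in mm.
Only numpy, scipy, OpenCV 4.12 (cv2) and the standard library are available. Lean on these libraries where they do the work, as an engineer would, in place of code of your own. Each camera call takes 0.05 s, during which the arm holds its last target.

TASK

Three surfboard fins lean on the display stand, and one was put back mirrored, its tip sweeping the opposite way to the other two. Turn that one front to back and set it again in its own place on the stand, standing on its base edge and leaning on the rail, so that all three tips sweep the same way; let go of it. Leave the other two fins and the things around the stand as they are.

Things in the scene. Friction and masses are not known exactly. Their poses are not given: they have to be found in the camera images.
- stand: fixed plywood display stand, 492 mm long, 130 mm deep; origin on the table under its middle; z up, x to its open front (away from the robot), y along its row of three places, middles at y = -160, 0, +160 mm. Each place holds one fin on its base edge, leaning 30 degrees (0.5236 rad) from vertical, top towards -x (the robot's side)
- stand_ledge (a point): inner corner of the stand's ledge and back rail, at (-5, 0, 50) mm of the stand; axes as the stand's. The rail, 12 mm thick, rises 56 mm from here along the lean; above it the blades stand free on both faces. The ledge, square to the lean, runs 26 mm out to a lip 6 mm high; dividers 8 mm wide, 12 mm high leave 152 mm for each fin. A fin leaning home touches the rail
- stand_left_end (a point): reference point in the air at (0, +300, +50) mm of the stand, off its +y end; axes as the stand's
- fin_a_blade (a point): One of 3 like loose dark-wood surfboard fins, told apart only by which way they sweep: flat, 10 mm thick, base edge 120 mm, 140 high, 0.11 kg, swept to a pointed tip. Point: mid-thickness, mid-width of the blade (54 mm wide here), 88 mm above the base edge. Own axes: x thickness, y along base to the side the tip sweeps to, z up the blade. Base-edge centre at (0, -20.2, -88) mm, tip at (0, +48, +52) mm from here
- fin_b_blade (a point): One of 3 like loose dark-wood surfboard fins, told apart only by which way they sweep: flat, 10 mm thick, base edge 120 mm, 140 high, 0.11 kg, swept to a pointed tip. Point: mid-thickness, mid-width of the blade (54 mm wide here), 88 mm above the base edge. Own axes: x thickness, y along base to the side the tip sweeps to, z up the blade. Base-edge centre at (0, -20.2, -88) mm, tip at (0, +48, +52) mm from here
- fin_c_blade (a point): One of 3 like loose dark-wood surfboard fins, told apart only by which way they sweep: flat, 10 mm thick, base edge 120 mm, 140 high, 0.11 kg, swept to a pointed tip. Point: mid-thickness, mid-width of the blade (54 mm wide here), 88 mm above the base edge. Own axes: x thickness, y along base to the side the tip sweeps to, z up the blade. Base-edge centre at (0, -20.2, -88) mm, tip at (0, +48, +52) mm from here
- tumbler_mid (a point): bystander: greenish glass tumbler, 72 mm across, 95 mm high; its centre, half-way up
- wax_jar_mid (a point): bystander: closed white jar, 72 mm across, 70 mm high; its centre, half-way up
- driver_grip (a point): bystander: screwdriver 180 mm long, lying on the table beside the stand; the middle of its handle
Mind the look-alikes: they are no part of the job. Leave any orange or red look-alike of the part that bears fin_a_blade alone.

How it is judged:
By the outcome, as a careful person would: the job done as asked, in the order asked, and still so for the second after the job is handed in, with the robot touching nothing.
It also fails if it takes over 40 s, if anything falls off the work surface, if the arm or the gripper's body presses on something with over 40 N, if the wrist force passes 120 N, or if a joint passes its speed limit or range.

## Working session

There is one attempt and no reset: what is moved stays moved. The work goes in short steps, each a Python script; the robot and the scene stay as the last script left them, time stands still between calls to the robot, and variables do not carry over. Pictures are saved under pics/ and viewed, and the job is handed in when it is done.

```bash
mkdir -p pics; ls; python3 - <<'E'
from station import *
import cv2,numpy as np
o=get_obs();print(o)
for n in("side","top"):
    im=get_image(n);cv2.imwrite(f"pics/{n}0.png",im[:,:,::-1]);c=get_calibration(n);print(n,c)
    print('cam centre',-np.array(c['R']).T@np.array(c['t']))
    for k in("fin_a_blade","stand","tumbler_mid","wax_jar_mid","driver_grip"):
        for d in spot_in(k,n)[:5]:print(k,d['score'],d['extent'])
E
```

```text
pics
{'t': 0.0, 'joint_pos': array([ 7.00615210e+01,  1.24760914e+01,  9.25279795e+01, -2.27983527e-03,
        7.51323020e+01, -6.42775612e+00]), 'qvel': array([0.11079733, 0.05241245, 0.03558757, 0.0120605 , 0.13317291,
       0.04321283]), 'effort': array([-1.59190076e-03, -3.96838546e+01, -3.03852725e+01, -3.84068408e-04,
        9.75290226e-03,  7.23631587e-06]), 'tcp_pos': array([145.71984042, 606.94115479, 229.98003617]), 'ee_rot': array([-1.79986921e+02,  1.35762173e-01,  7.64898803e+01]), 'wrist_force': array([ 4.89094916e-02,  1.40033267e-05, -3.62682677e-01]), 'moment': array([-0.00064797,  0.03050957,  0.00370874]), 'grip_width': 85.85660562205481}
side {'fx': 396.0992736230079, 'fy': 396.0992736230079, 'cx': 321.52358041608363, 'cy': 199.98036400037626, 'D': array([-0.08297863,  0.        ,  0.        ,  0.        ,  0.        ]), 'R': array([[ 0.79497026, -0.6063001 , -0.02055396],
       [-0.35658545, -0.43960182, -0.82437677],
       [ 0.49078417,  0.66268426, -0.56566817]]), 't': array([-419.04690946,  280.20652703, 1003.32913396])}
cam centre [ -59.37064875 -795.779
[... 679 characters left out ...]
9711652e-01,  5.22181657e-04],
       [-9.98108593e-01,  2.39390332e-02, -5.66229532e-02],
       [ 5.65941256e-02, -1.88054719e-03, -9.98395497e-01]]), 't': array([  28.04819565,  515.30459868, 1284.748807  ])}
cam centre [ 442.29406875   18.12024485 1311.85084567]
fin_a_blade 0.97 [320.4, 198.8, 47.9, 18.2]
fin_a_blade 0.97 [370.9, 257.5, 34.3, 60.4]
fin_a_blade 0.88 [324.6, 130.6, 37.1, 52.6]
fin_a_blade 0.83 [447.8, 233.8, 33.9, 51.8]
fin_a_blade 0.69 [272.8, 253.0, 53.9, 31.0]
stand 0.85 [321.5, 188.4, 155.3, 48.7]
tumbler_mid 0.73 [194.9, 256.3, 24.0, 23.4]
tumbler_mid 0.6 [465.1, 181.0, 28.9, 23.6]
wax_jar_mid 0.96 [466.1, 178.3, 29.5, 25.5]
driver_grip 0.78 [187.8, 186.5, 18.3, 39.8]
```

View pics/side0.png

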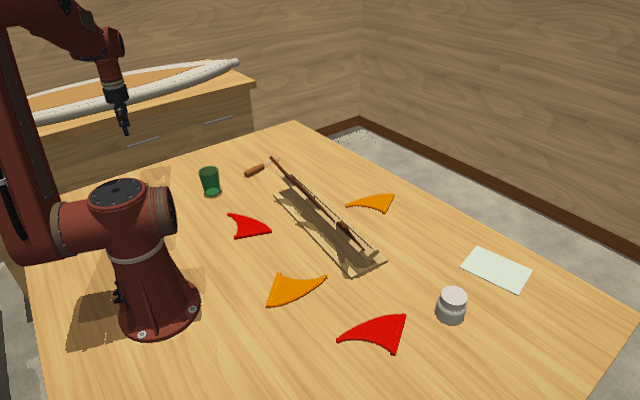

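View pics/top0.png

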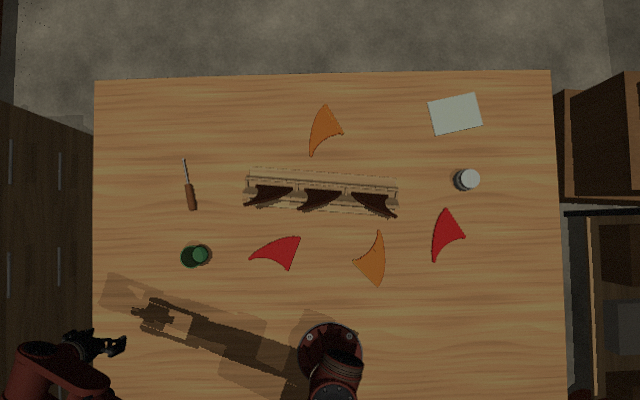

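```bash
python3 - <<'E'
import cv2
a=cv2.imread('pics/side0.png')[150:310,240:440];cv2.imwrite('pics/side0c.png',cv2.resize(a,None,fx=3.7,fy=3.7,interpolation=2))
a=cv2.imread('pics/top0.png')[140:290,220:420];cv2.imwrite('pics/top0c.png',cv2.resize(a,None,fx=4,fy=4,interpolation=2))
E
```

```text
(no output)
```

View pics/side0c.png

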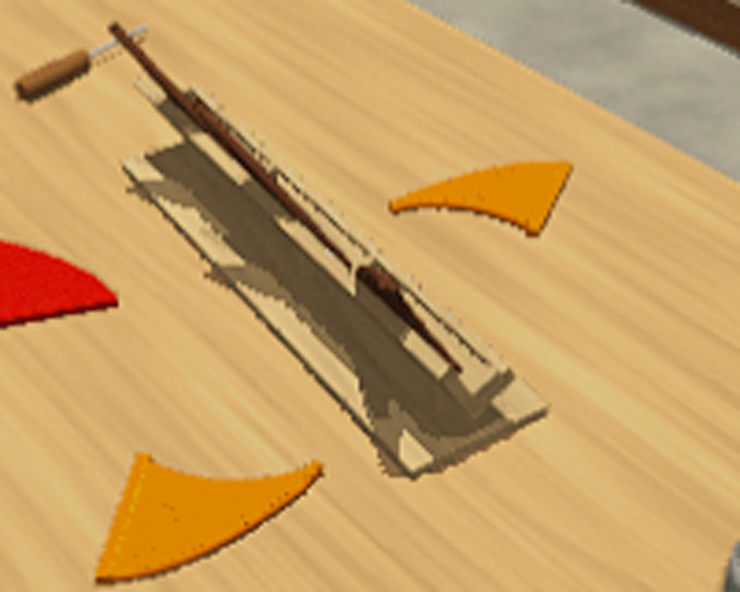

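View pics/top0c.png

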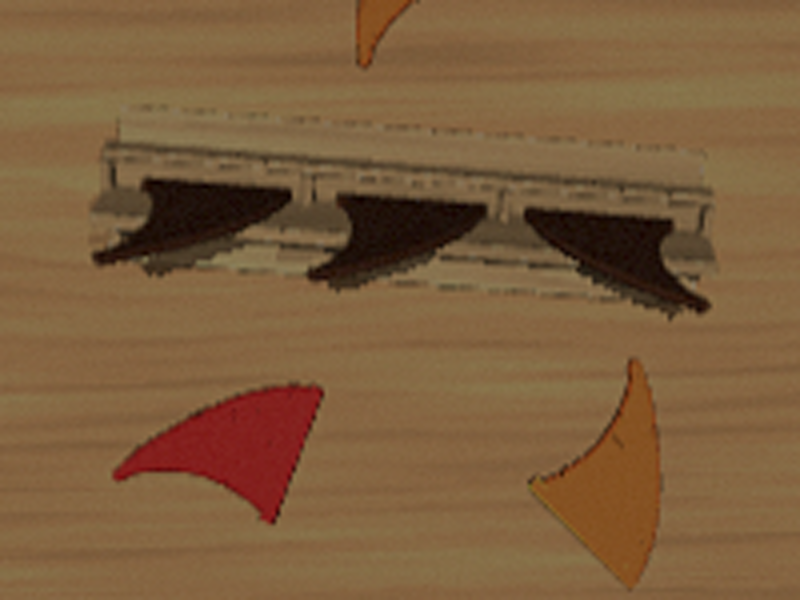

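Candidates: dark fins at top-view pixels (267,195), (320,198) and (374,203). The look-alikes are two red at (274,253) and (448,235), and two orange at (371,258) and (325,131); none of them is dark or on the stand. In the crop, the fins at 267 and 320 sweep left (+y) and the one at 374 sweeps right (-y). So the mirrored fin is the one at (374,203), in the y=-160 place.

Next I fit the stand pose.

```bash
cat > h.py <<'E'
import numpy as np,cv2
from station import *
s3,c3=0.5,np.sqrt(3)/2
u=np.array([-s3,0,c3]);n=np.array([c3,0,s3]);ey=np.array([0,1.,0]);C0=np.array([-5,0,50.])
def Rz(a):return np.array([[np.cos(a),-np.sin(a),0],[np.sin(a),np.cos(a),0],[0,0,1]])
def S(p,q): # stand pose p=(x,y,yaw) pts q
    return np.atleast_2d(q)@Rz(p[2]).T+np.array([p[0],p[1],0])
def proj(X,c):
    return cv2.projectPoints(np.atleast_2d(X).astype(float),cv2.Rodrigues(np.array(c['R']))[0],np.array(c['t'],float),np.array([[c['fx'],0,c['cx']],[0,c['fy'],c['cy']],[0,0,1]]),np.array(c['D']))[0][:,0]
def finpt(y,sgn,along,h,nn): # along = fin y from base centre
    return C0+ey*(y+sgn*along)+u*h+n*nn
E
python3 - <<'E'
from h import *
import station;print([k for k in dir(station) if k[0]!='_'], getattr(station,'grasp_offset',None))
im=cv2.imread('pics/top0.png');
g=im.max(2)
m=((g<60)).astype(np.uint8);m[:170]=0;m[225:]=0;m[:,:235]=0;m[:,405:]=0
k,l,st,ce=cv2.connectedComponentsWithStats(m)
for i in range(1,k):
    if st[i,4]>60:
        pts=cv2.findContours((l==i).astype(np.uint8),0,1)[0][0][:,0]
        ap=cv2.minEnclosingTriangle(pts.reshape(-1,1,2))[1][:,0]
        print(i,st[i],'tri',ap.round(1).tolist(), 'poly',cv2.approxPolyDP(pts,2.,True)[:,0].tolist())
v=im.copy();v[m>0]=(0,0,255)
cv2.imwrite('pics/m.png',cv2.resize(np.hstack([im[165:225,235:405]]),None,fx=4.7,fy=4.7,interpolation=0))
cv2.imwrite('pics/m2.png',cv2.resize(v[165:225,235:405],None,fx=4.7,fy=4.7,interpolation=0))
E
```

```text
['Unreachable', 'get_calibration', 'get_image', 'get_obs', 'goto', 'grasp_offset', 'grip', 'move_j', 'move_l', 'regions_of', 'sign_off', 'solve_ik', 'spot_in', 'wait'] 18.700000000000003
2 [244 185  49  21 524] tri [[256.6000061035156, 184.10000610351562], [239.89999389648438, 209.10000610351562], [314.1000061035156, 188.89999389648438]] poly [[244, 204], [277, 199], [292, 188], [256, 185], [257, 195]]
4 [297 189  45  22 537] tri [[293.8999938964844, 214.89999389648438], [357.8999938964844, 192.5], [304.5, 187.6999969482422]] poly [[297, 209], [308, 210], [309, 207], [328, 203], [341, 194], [341, 191], [304, 189], [308, 199], [301, 202], [304, 203]]
5 [351 192  46  26 554] tri [[402.6000061035156, 229.6999969482422], [386.70001220703125, 194.39999389648438], [333.3999938964844, 190.3000030517578]] poly [[351, 192], [351, 195], [368, 210], [396, 216], [384, 204], [387, 195]]
```

View pics/m2.png

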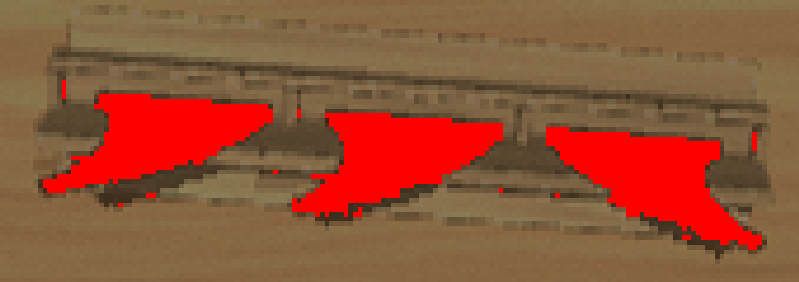

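View pics/m.png

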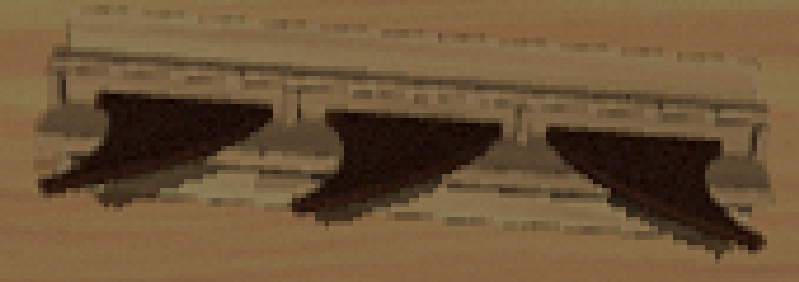

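```bash
cat >> h.py <<'E'
E
python3 - <<'E'
from h import *
from scipy.optimize import least_squares
c=get_calibration('top');cs=get_calibration('side')
P=lambda a:np.array(a)/4.7+np.array([235,165])-.5
obs=P([[97,94],[273,108],[45,187],[327,113],[503,127],[296,208],[547,129],[720,143],[760,240],[70,10],[762,62]])
def model(q):
    p=q[:3];L=[]
    for y0,d,sg in((160,q[3],1),(0,q[4],1),(-160,q[5],-1)):
        b=[finpt(y0+d,sg,60*e,0,10) for e in(1,-1)]
        if sg<0:b=b[::-1]
        L+=b+[finpt(y0+d,sg,68.2,140,5)]
    L+=[np.array([65,246,5.]),np.array([65,-246,5.])]
    return S(p,L)
f=lambda q:np.r_[((proj(model(q),c)-obs)).ravel(),q[3:]*.02]
r=least_squares(f,[470,0,-.08,0,0,0]);q=r.x
print(q.round(3),'yaw',np.degrees(q[2]).round(2));print(r.fun[:-3].reshape(-1,2).round(2))
np.save('fit.npy',q)
M=model(q)
for n_,cc in(('side',cs),('top',c)):
    im=cv2.imread(f'pics/{n_}0.png');k=3.7;x0,y0=(240,150) if n_=='side' else (220,140)
    im=cv2.resize(im[y0:y0+160,x0:x0+200],None,fx=k,fy=k,interpolation=2)
    for pt in np.vstack([proj(M,cc),proj(S(q,[[-65,246,0],[-65,-246,0]]),cc)]):cv2.circle(im,tuple(int(v) for v in ((pt+.5-[x0,y0])*k)),4,(255,255,0),1)
    cv2.imwrite(f'pics/fit_{n_}.png',im)
E
```

```text
[ 5.41464e+02  1.18870e+01 -1.00000e-01 -5.29800e+00 -3.49200e+00
  5.00400e+00] yaw -5.75
[[ 0.39 -0.38]
 [-0.16 -0.55]
 [-0.23  1.03]
 [ 0.12 -0.72]
 [-0.32 -0.87]
 [ 0.23  0.7 ]
 [ 0.03 -0.55]
 [ 0.18 -0.7 ]
 [-0.21  1.4 ]
 [ 0.95  0.16]
 [-0.97  0.17]]
```

View pics/fit_side.png

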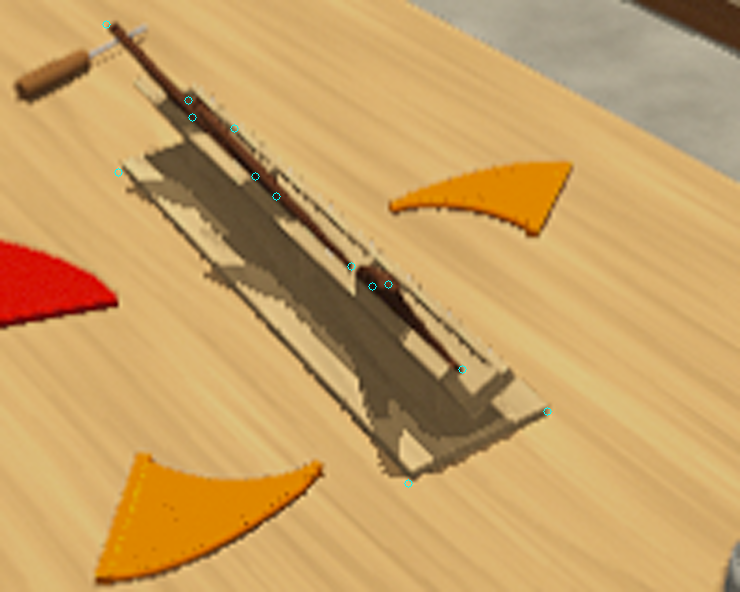

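View pics/fit_top.png

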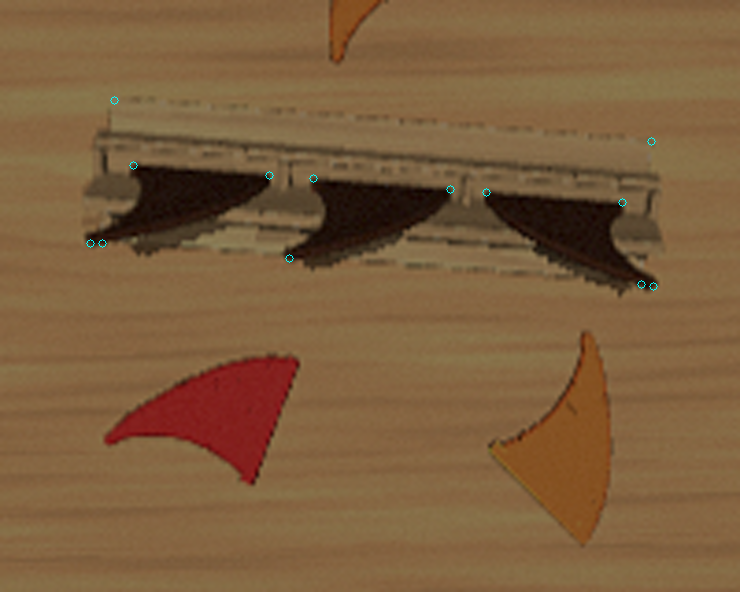

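```bash
cat >> h.py <<'E'
from scipy.spatial.transform import Rotation as Ro
q0=np.load('fit.npy');q0[0]-=1
def pose(y,sg,al,js,h=84,along=20.2,nn=5,lift=0,p=q0,back=0):
    """TCP pose with grasp point on fin at stand y; sg sweep sign"""
    yf=sg*ey;R=Rz(p[2]);a=np.radians(al)
    tz=-np.cos(a)*u+np.sin(a)*yf
    tx=js*n;ty=np.cross(tz,tx)
    g=C0+ey*y+yf*along+u*(h+lift)+n*nn
    t=g+tz*(grasp_offset-back)
    return S(p,t)[0],Ro.from_matrix(R@np.c_[tx,ty,tz]).as_euler('xyz',degrees=True)
E
python3 - <<'E'
from h import *
for al in range(-60,61,10):
    for js in(1,-1):
        A=solve_ik(*pose(-160+q0[5],-1,al,js));B=solve_ik(*pose(-160,1,al,-js))
        f=lambda v:None if v is None else np.round(v).astype(int).tolist()
        print(al,js,f(A),f(B))
E
```

```text
-60 1 [-53, 28, 109, 50, 90, -88] None
-60 -1 [-53, 28, 109, 50, 90, 92] None
-50 1 [-53, 21, 114, 50, 81, -86] None
-50 -1 [-53, 21, 114, 50, 81, 94] None
-40 1 [-51, 14, 119, 49, 72, -83] None
-40 -1 [-51, 14, 119, 49, 72, 97] None
-30 1 [-49, 7, 123, 48, 62, -80] [-6, -2, 132, -60, 35, -125]
-30 -1 [-49, 7, 123, 48, 62, 100] [-6, -2, 132, -60, 35, 55]
-20 1 [-45, 1, 127, 45, 52, -74] None
-20 -1 [-45, 1, 127, 45, 52, 106] [-13, -7, 134, -40, 26, 30]
-10 1 [-40, -4, 130, 40, 41, -65] None
-10 -1 [-40, -4, 130, 40, 41, 115] [-21, -9, 135, -5, 23, -8]
0 1 [-34, -7, 133, 28, 31, -49] [-29, -9, 134, 24, 29, 139]
0 -1 [-34, -7, 133, 28, 31, 131] [-29, -9, 134, 24, 29, -41]
10 1 [-27, -8, 134, 2, 23, -20] [-36, -6, 132, 39, 39, 120]
10 -1 None [-36, -6, 132, 39, 39, -60]
20 1 [-19, -7, 134, -35, 23, 22] [-41, -1, 129, 46, 50, 109]
20 -1 None [-41, -1, 129, 46, 50, -71]
30 1 [-11, -2, 133, -60, 32, 51] [-45, 5, 126, 50, 60, 102]
30 -1 [-11, -2, 133, -60, 32, -129] [-45, 5, 126, 50, 60, -78]
40 1 None [-48, 12, 121, 51, 70, 98]
40 -1 None [-48, 12, 121, 51, 70, -82]
50 1 None [-50, 19, 117, 52, 79, 95]
50 -1 None [-50, 19, 117, 52, 79, -85]
60 1 None [-51, 26, 112, 52, 88, 92]
60 -1 None [-51, 26, 112, 52, 88, -88]
```

```bash
python3 - <<'E'
from h import *
f=lambda v:None if v is None else np.round(v).astype(int).tolist()
kw=dict(h=90,along=18)
Y=-160+q0[5]
for al in(0,-4):
  for name,y,sg,js in(('pick',Y,-1,-1),('place',-160,1,1)):
    for b in(0,50,80,110):print(al,name,'back',b,f(solve_ik(*pose(y,sg,al,js,back=b,**kw))))
    for dz in(60,120,160,200):
      for dx in (0,60):
        t,e=pose(y,sg,al,js,**kw);t=t+[dx,0,dz];print(al,name,'up',dz,dx,t.round(),e.round(),f(solve_ik(t,e)))
E
```

```text
0 pick back 0 [-34, -9, 133, 27, 31, 132]
0 pick back 50 [-36, -18, 134, 24, 39, 135]
0 pick back 80 [-37, -23, 135, 22, 44, 136]
0 pick back 110 [-39, -28, 135, 21, 49, 136]
0 pick up 60 0 [ 487. -157.  174.] [180.  30. 174.] [-34, -15, 131, 22, 40, 138]
0 pick up 60 60 [ 547. -157.  174.] [180.  30. 174.] [-29, -7, 124, 19, 37, 144]
0 pick up 120 0 [ 487. -157.  234.] [180.  30. 174.] [-34, -20, 127, 19, 47, 142]
0 pick up 120 60 [ 547. -157.  234.] [180.  30. 174.] [-29, -12, 121, 17, 44, 147]
0 pick up 160 0 [ 487. -157.  274.] [180.  30. 174.] [-34, -23, 125, 17, 52, 144]
0 pick up 160 60 [ 547. -157.  274.] [180.  30. 174.] None
0 pick up 200 0 [ 487. -157.  314.] [180.  30. 174.] [-34, -25, 122, 16, 57, 146]
0 pick up 200 60 [ 547. -157.  314.] [180.  30. 174.] None
0 place back 0 [-29, -10, 134, 24, 30, -42]
0 place back 50 [-31, -19, 135, 20, 38, -39]
0 place back 80 [-32, -24, 136, 19, 43, -38]
0 place back 110 [-34, -29, 136, 18, 48, -37]
0 place up 60 0 [ 490. -126.  174.] [180. -30.  -6.] [-29, -17, 132, 19, 39, -36]
0 place up 60 60 [ 550. -126.  174.] [180. -30.  -6.] 
[... 1522 characters left out ...]
k 110 [-29, -30, 136, 11, 45, -28]
-4 place up 60 0 [ 490. -127.  174.] [176. -30.  -6.] [-26, -17, 132, 11, 36, -27]
-4 place up 60 60 [ 550. -127.  174.] [176. -30.  -6.] [-23, -8, 125, 8, 33, -21]
-4 place up 120 0 [ 490. -127.  234.] [176. -30.  -6.] [-26, -22, 129, 9, 44, -24]
-4 place up 120 60 [ 550. -127.  234.] [176. -30.  -6.] [-23, -13, 122, 7, 41, -20]
-4 place up 160 0 [ 490. -127.  274.] [176. -30.  -6.] [-26, -25, 126, 8, 49, -23]
-4 place up 160 60 [ 550. -127.  274.] [176. -30.  -6.] [-23, -15, 120, 6, 46, -19]
-4 place up 200 0 [ 490. -127.  314.] [176. -30.  -6.] [-26, -26, 123, 8, 54, -22]
-4 place up 200 60 [ 550. -127.  314.] [176. -30.  -6.] [-23, -17, 117, 6, 51, -18]
```

```bash
python3 - <<'E'
from h import *
kw=dict(h=90,along=18);Y=-160+q0[5]
grip(85,50)
move_j([70,-28,105,20,60,100]);print(get_obs()['tcp_pos'])
move_j([-20,-28,110,20,55,130]);print(get_obs()['tcp_pos'])
goto(*pose(Y,-1,0,-1,back=110,**kw));o=get_obs();print(o['t'],o['tcp_pos'],pose(Y,-1,0,-1,back=110,**kw)[0])
move_l(pose(Y,-1,0,-1,back=50,**kw)[0])
o=get_obs();print(o['t'],o['tcp_pos'],o['wrist_force'])
for n_ in('top','side'):
    cv2.imwrite(f'pics/{n_}1.png',get_image(n_)[:,:,::-1])
a=cv2.imread('pics/top1.png')[140:290,300:440];b=cv2.imread('pics/side1.png')[150:300,290:430]
cv2.imwrite('pics/s1.png',cv2.resize(np.hstack([a,b]),None,fx=2.8,fy=2.8,interpolation=2))
E
```

```text
[ 37.00125126 569.71950175 553.19205825]
[572.81936545 -42.53247053 504.86865562]
6.525 [ 433.54689742 -151.70142732  211.53062212] [ 432.26107111 -151.08227622  209.51040571]
7.075 [ 462.77182573 -154.1124783   158.36414313] [0.75537961 0.88756607 0.77628217]
```

View pics/s1.png

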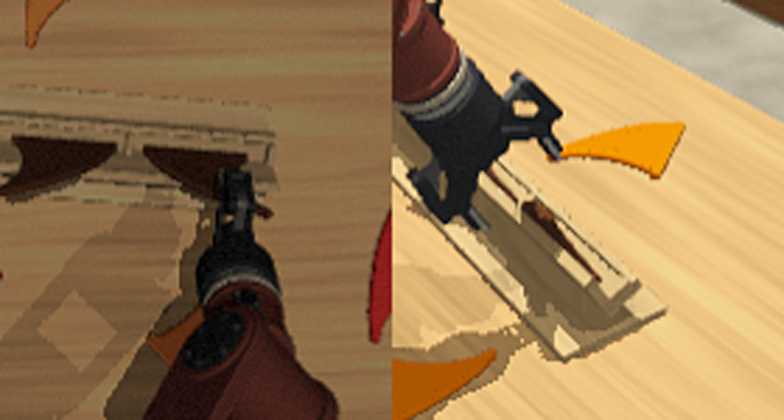

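The top view shows the open fingers above the blade of the right-hand fin, near px (383,210). The side view shows the blade between the two fingers, so I'll go down and grip.

```bash
python3 - <<'E'
from h import *
kw=dict(h=90,along=18);Y=-160+q0[5]
t,e=pose(Y,-1,0,-1,**kw)
move_l(t,speed=100);o=get_obs();print(o['t'],o['tcp_pos'],t,o['wrist_force'])
grip(25);o=get_obs();print(o['t'],o['grip_width'],o['wrist_force'])
grip(5,50);o=get_obs();print(o['t'],o['grip_width'],o['wrist_force'],o['tcp_pos'])
move_l(t+[0,0,30],speed=80);o=get_obs();print(o['t'],o['grip_width'],o['wrist_force'])
for n_ in('top','side'):
    cv2.imwrite(f'pics/{n_}2.png',get_image(n_)[:,:,::-1])
a=cv2.imread('pics/top2.png')[140:290,300:440];b=cv2.imread('pics/side2.png')[150:300,290:430]
cv2.imwrite('pics/s2.png',cv2.resize(np.hstack([a,b]),None,fx=2.8,fy=2.8,interpolation=2))
E
```

```text
7.825 [ 487.17563584 -156.81513375  114.78463531] [ 486.9839847  -156.59614312  114.24761129] [-0.70404207 -0.63862867  0.39487103]
8.425 25.443910071199706 [-0.18009913 -0.32513783 -0.20479635]
8.7 9.341459075744353 [ 3.92463345 -0.24645498  0.54402876] [ 488.07742407 -157.28306171  115.34614913]
9.225 9.4748647248801 [ 0.00846573  0.26243799 -1.34986304]
```

View pics/s2.png

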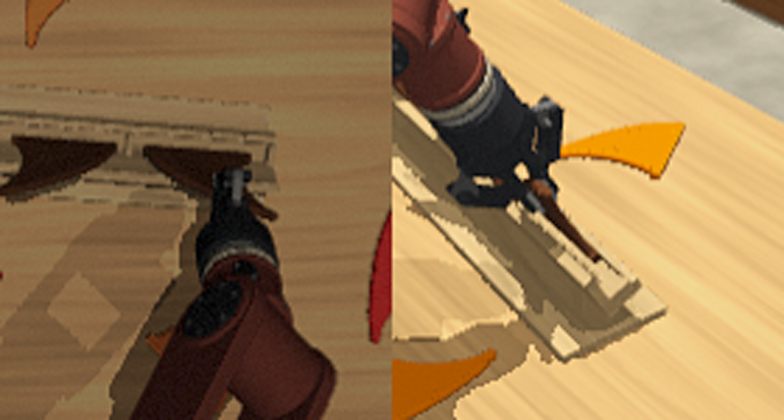

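Grip is 9.4 mm wide and carries 1.35 N, so the fin is held. Next I lift, turn it and bring it above its place.

```bash
python3 - <<'E'
from h import *
kw=dict(h=90,along=18);Y=-160+q0[5]
t,e=pose(Y,-1,0,-1,**kw)
move_l(t+[0,0,160],speed=200);print(get_obs()['t'])
t2,e2=pose(-160,1,0,1,**kw)
goto(t2+[0,0,160],e2);o=get_obs();print(o['t'],o['joint_pos'].round(),o['grip_width'])
move_l(t2+[15,0,60],speed=150);wait(.2);o=get_obs();print(o['t'],o['tcp_pos']-t2,o['wrist_force'],o['ee_rot'],e2)
for n_ in('top','side'):
    cv2.imwrite(f'pics/{n_}3.png',get_image(n_)[:,:,::-1])
a=cv2.imread('pics/top3.png')[140:290,280:420];b=cv2.imread('pics/side3.png')[150:300,290:430]
cv2.imwrite('pics/s3.png',cv2.resize(np.hstack([a,b]),None,fx=2.8,fy=2.8,interpolation=2))
E
```

```text
10.125
12.7 [-29. -24. 126.  15.  52. -30.] 9.146431010698281
13.725 [15.85363099 -0.48517762 61.67346571] [ 0.0617582  -0.3562918  -0.83016032] [179.92807457 -30.15431735  -5.7228541 ] [180.         -30.          -5.75368916]
```

View pics/s3.png

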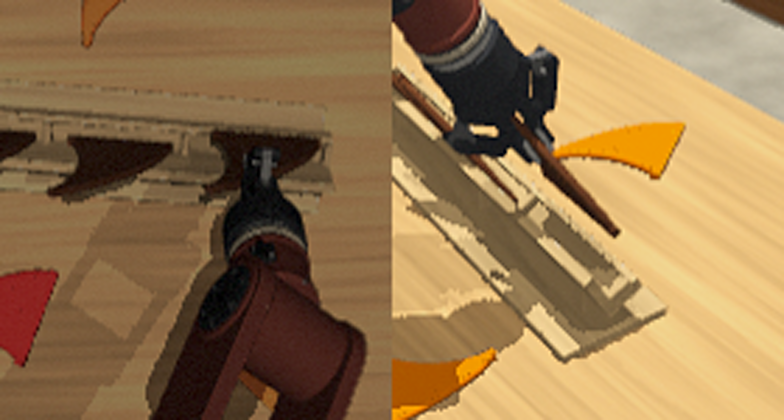

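```bash
python3 - <<'E'
from h import *
c=get_calibration('top');cs=get_calibration('side');kw=dict(h=90,along=18)
t2,_=pose(-160,1,0,1,**kw);d=get_obs()['tcp_pos']-t2
M=np.array([finpt(-160,1,60,0,10),finpt(-160,1,-60,0,10),finpt(-160,1,-60,0,0),finpt(-160,1,60,0,0),finpt(-160,1,68.2,140,5)])
W=S(q0,M)+d
L=S(q0,[C0+ey*-84,C0+ey*-236,C0+ey*-84+26*n,C0+ey*-236+26*n])
for n_,cc,x0,y0 in(('top',c,330,150),('side',cs,310,170)):
    im=cv2.imread(f'pics/{n_}3.png');k=4
    im=cv2.resize(im[y0:y0+100,x0:x0+98],None,fx=k,fy=k,interpolation=2)
    for X,col in((W,(255,255,0)),(L,(0,255,0))):
        for pt in proj(X,cc):cv2.circle(im,tuple(int(v) for v in ((pt+.5-[x0,y0])*k)),3,col,1)
    if n_=='top':A=im
cv2.imwrite('pics/s4.png',np.hstack([A,im]))
E
```

```text
(no output)
```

View pics/s4.png

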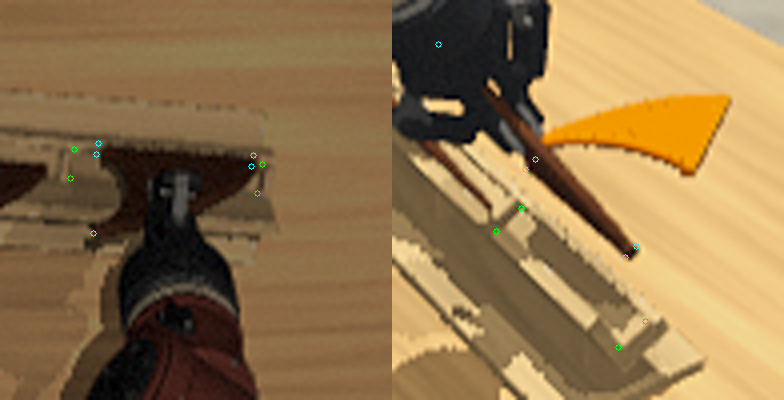

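```bash
python3 - <<'E'
from h import *
a=cv2.imread('pics/top3.png')[175:215,345:405];b=cv2.imread('pics/side3.png')[195:245,420:480]
cv2.imwrite('pics/s5.png',cv2.resize(a,None,fx=12,fy=12,interpolation=0))
cv2.imwrite('pics/s6.png',cv2.resize(b,None,fx=10,fy=10,interpolation=0))
E
```

```text
(no output)
```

View pics/s5.png

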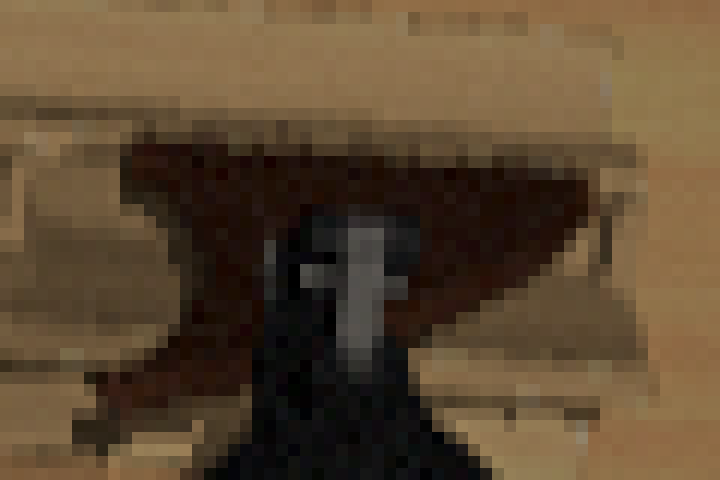

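View pics/s6.png

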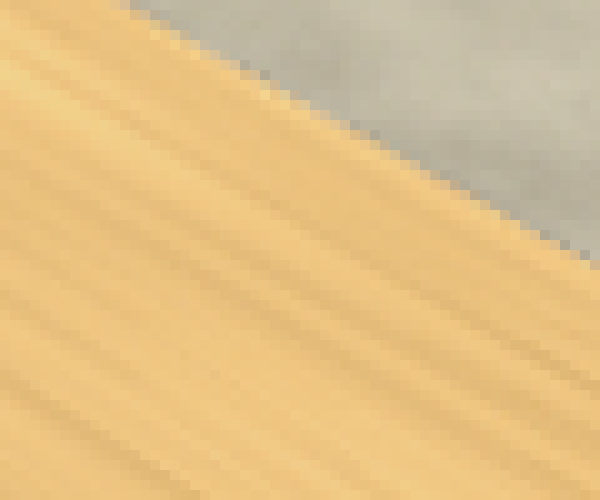

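The fin hangs as predicted, with its base corners at about (355.8,186.5) and (394,189.7), within 1 px of the model. It now sweeps +y like the others. I'll lower it slowly while watching the force.

```bash
python3 - <<'E'
from h import *
R=Rz(q0[2]);U=R@u
P=lambda lift,nn:pose(-158,1,0,1,h=90,along=18,nn=nn,lift=lift)[0]
move_l(P(30,10),speed=120);move_l(P(12,9),speed=80);wait(.15)
f0=get_obs()['wrist_force'];o=get_obs();print(o['t'],f0,o['tcp_pos']-P(12,9))
for l in np.arange(10,-5,-1.5):
    move_l(P(l,8.5),speed=25);o=get_obs();df=o['wrist_force']-f0;print(round(o['t'],2),l,df.round(2),(o['tcp_pos']-P(l,8.5)).round(1))
    if df@U>2.0 or np.linalg.norm(df)>5:break
for n_ in('top','side'):
    cv2.imwrite(f'pics/{n_}4.png',get_image(n_)[:,:,::-1])
a=cv2.imread('pics/top4.png')[140:290,280:420];b=cv2.imread('pics/side4.png')[170:320,290:430]
cv2.imwrite('pics/s7.png',cv2.resize(np.hstack([a,b]),None,fx=2.8,fy=2.8,interpolation=2))
E
```

```text
14.8417 [ 0.4993766   0.12628596 -1.1164243 ] [ 0.32231866 -0.13994253  0.55145229]
15.09 10.0 [-1.4   0.22 -0.47] [-0.  0.  0.]
15.34 8.5 [-0.72 -0.25  0.52] [-0.1  0.  -0.1]
15.59 7.0 [-0.52 -0.66  0.03] [-0.1  0.  -0.2]
15.84 5.5 [-0.67 -0.53 -0.16] [-0.   0.1 -0.2]
16.09 4.0 [-0.34  0.46 -0.18] [-0.1  0.1 -0.2]
16.34 2.5 [-0.59 -0.68 -0.34] [-0.   0.1 -0.1]
16.59 1.0 [-0.01 -0.77  0.54] [-0.   0.  -0.1]
16.84 -0.5 [-7.26  1.73  8.63] [0.1 0.1 0.7]
```

View pics/s7.png

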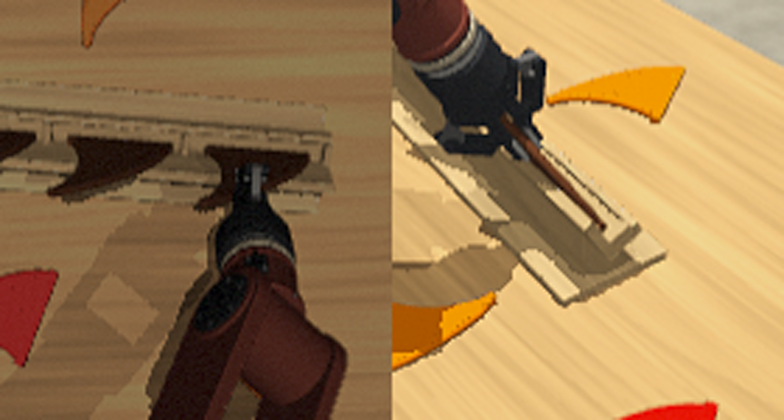

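It touched the ledge where expected, with the force along the lean direction. Now I ease it back against the rail and release.

```bash
python3 - <<'E'
from h import *
R=Rz(q0[2]);U=R@u;N=R@n
P=lambda lift,nn:pose(-158,1,0,1,h=90,along=18,nn=nn,lift=lift)[0]
move_l(P(.8,8.5),speed=25);wait(.1);f0=get_obs()['wrist_force'];print(f0)
for nn in(7.5,6.5,5.5,4.5,3.5):
    move_l(P(.8,nn),speed=25);o=get_obs();df=o['wrist_force']-f0;print(round(o['t'],2),nn,(df@N).round(2),(df@U).round(2))
    if df@N>2:break
grip(14);wait(.3);o=get_obs();print(o['t'],o['grip_width'],o['wrist_force'].round(2))
grip(40)
for n_ in('top','side'):
    cv2.imwrite(f'pics/{n_}5.png',get_image(n_)[:,:,::-1])
a=cv2.imread('pics/top5.png')[140:290,280:420];b=cv2.imread('pics/side5.png')[170:320,290:430]
cv2.imwrite('pics/s8.png',cv2.resize(np.hstack([a,b]),None,fx=2.8,fy=2.8,interpolation=2))
E
```

```text
[-0.0515892   0.1758549  -0.90034195]
17.54 7.5 1.52 0.16
17.79 6.5 1.59 -2.0
18.04 5.5 5.06 -2.7
18.5667 13.801989396514147 [ 0.49  1.19 -0.2 ]
```

View pics/s8.png

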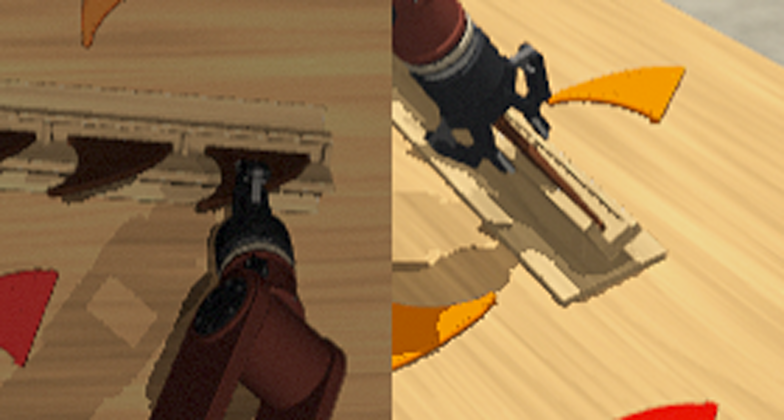

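The fin stands on its own between the open fingers. I'll back off along the blade and check it.

```bash
python3 - <<'E'
from h import *
R=Rz(q0[2]);U=R@u;N=R@n
P=lambda b:pose(-158,1,0,1,h=90,along=18,nn=5.5,back=b)[0]
grip(70);move_l(P(105),speed=120)
o=get_obs();print(o['t'],o['wrist_force'])
j=o['joint_pos'].copy();j[1]=-35;j[2]=105;j[3]=0;move_j(j);j=np.array([-80,-30,105,0,60,0]);move_j(j);wait(.5)
print(get_obs()['t'])
c=get_calibration('top')
for n_ in('top','side'):
    cv2.imwrite(f'pics/{n_}6.png',get_image(n_)[:,:,::-1])
a=cv2.imread('pics/top6.png')
for pt in proj(S(q0,[finpt(-158,1,60,0,10),finpt(-158,1,-60,0,10),finpt(-158,1,68.2,140,5)]),c):print(pt)
a=a[160:235,225:425];cv2.imwrite('pics/s9.png',cv2.resize(a,None,fx=4,fy=4,interpolation=2))
E
```

```text
20.45 [ 0.03923977  0.34592223 -0.58303476]
24.275
[351.84771349 191.77504428]
[388.81083514 194.60769392]
[350.49954841 213.83965222]
```

View pics/s9.png

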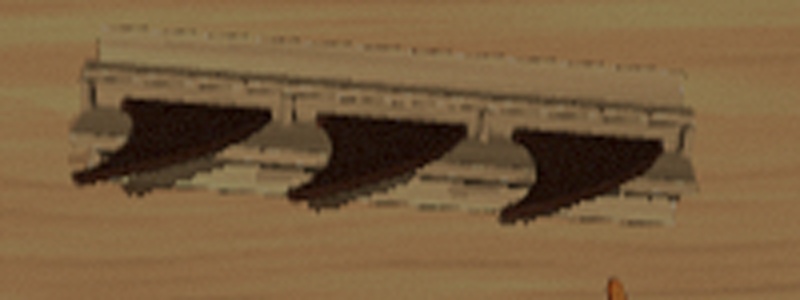

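View pics/side6.png

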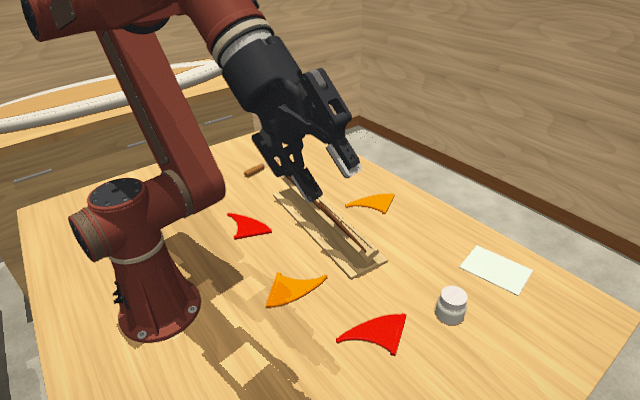

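View pics/top6.png

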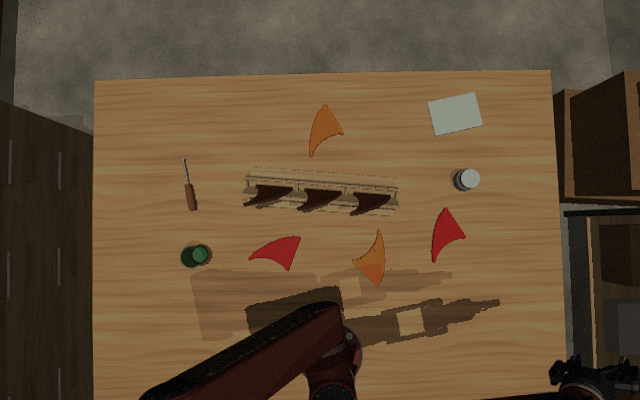

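```bash
python3 - <<'E'
from station import *
o=get_obs();print(o['t'],o['wrist_force']);print(sign_off())
E
```

```text
24.375 [-0.18578049 -0.64069274 -0.52908107]
the job is handed in; nothing more can be done
None
```

The mirrored fin was the one in the y = -160 place. I turned it front to back and set it down in that same place, standing on its base edge and leaning on the rail. I let go of it and handed the job in at 24.4 s.

- **Placing:** the fin met the ledge where the fitted stand pose predicted, with about 11 N along the lean. It then touched the rail with about 5 N before I opened the gripper.
- **Last pictures:** all three dark fins sweep the same way (+y) at the same lean. The turned fin's base corners are at about (353.5, 192) and (391, 195.5) in the top view, within about 2.5 px of the model. It sits roughly 5 mm off the commanded spot along the row.
- **Everything else:** by eye, the other two fins, the tumbler, jar, screwdriver and the red and orange look-alikes are where they were. The arm stands clear of the stand.
- **Small disagreement:** the stand fit left up to 1.4 px at the fin tips, probably because the real tips are rounded. It had no effect on the job, and no check failed.

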